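# Tighten a denture-flask press with its tommy bar

## Task

The denture flask stands in the small bench press: take the orange-handled tommy bar from the black rubber pad, slide it through the loop of the screw eye on top of the press and turn the eye with it, clockwise seen from above, until the screw is firmly tight, but do not force it past that. Then draw the bar out without loosening the screw and lay it back flat on the pad. Turn the eye with the bar only, not with the fingers, and leave the other things where they are.

Things in the scene. Friction and masses are not known exactly. Their poses are not given: they have to be found in the camera images.
- bar_handle (a point): Centre (half-way up) of the tommy bar's orange handle, 50 x 14 x 14 mm, square with rounded edges. x runs along the bar toward its steel rod, z up as it lies flat. The bar weighs 65 to 105 g and balances about 10 mm from this point toward the rod; it lies level on its handle.
- bar_tip (a point): Free end of the bar's round steel rod, 105 mm from bar_handle along x. The rod, 7 mm in diameter with a round end, runs on the handle's centre line from 25 to 105 mm from bar_handle; a collar of 11 mm diameter sits on its first 4 mm.
- eye (a point): Centre of the hole in the loop of the steel screw eye standing on top of the press, 144 mm above the worktop. x runs along the level hole, z up the screw's axis. The loop is a round collar 18 mm long along the hole, 24 mm outside and 12.5 mm inside diameter, open at both ends. At the start x points away from the robot: the bar enters from the robot's side, moving along +x.
- screw_eye: The screw eye (loop and shank); origin on its axis, 37 mm below the hole. It tightens clockwise from above by 0.7 to 1.1 rad in all; the loose bar swings up to 0.35 rad each way in the loop before it bears. Drag while turning 0.25 N m; once it bites on the flask the torque climbs by about 3 N m per rad. Firmly tight from 0.5 N m, overtightened above 0.85 N m: aim for 0.65. Let go, it stays tight.
- press: Small blue bench press, fixed, with a brass denture flask in it; origin under its centre, on the screw's axis. Base 110 mm (x) x 130 mm (y); crosshead 28 mm (x) x 122 mm (y), its top 107 mm above the worktop, nuts on its ends to 114 mm.
- platen (a joint): Slide in m of the round platen under the screw, that presses on the flask: 0 while the screw is slack, then growing by only 0.5 mm per rad of the eye's further turn (less than 0.1 mm in all when well tight). Far too little to judge the tightness by its reading; that must be felt.
- bar: The tommy bar. Origin under the handle's centre, 7 mm below bar_handle; axes as bar_handle.
- tool_pad: Flat black rubber pad, 190 mm (x) x 100 mm (y) x 3 mm thick, fixed to the worktop; origin at the centre of its underside. The bar lies on it at the start with its rod pointing away from the robot.
- denture (a point): Bystander: centre of the pink denture try-in with white teeth; not to be disturbed.
- dish (a point): Bystander: centre of the small pale-blue glass dappen dish; not to be disturbed.
- polisher (a point): Bystander: centre of the small red polishing wheel on a shank; not to be disturbed.
- wax_block (a point): Bystander: centre of the small yellow wax block; not to be disturbed.
There are look-alikes about, which are no part of the job. Of the things that look like the bar, take the one that is farthest to the robot's left at the start.

How it is judged (in metres and radians):
On the way, in this order (a step that is already met when the one before it is completed fails the run):
1. the bar's rod is through the loop of the screw eye, its tip out on the far side (((x of bar_tip in the frame of eye above 0.015 m and x of bar_handle in the frame of eye below -0.02 m) or (x of bar_tip in the frame of eye below -0.015 m and x of bar_handle in the frame of eye above 0.02 m)) and y of bar_tip in the frame of eye between -0.02 and 0.02 m and z of bar_tip in the frame of eye between -0.02 and 0.02 m), for 0.2 s.
2. with the bar still through the loop, the screw has been turned firmly tight (0.5 N m or more) (all of step 1 and value of joint platen above 2.15e-05 m), for 0.1 s.
At the end, for the whole second after the job is handed in: The screw is still tight (platen still pressed down by 0.015 mm or more; a tightened screw left alone keeps more), the bar lies flat and at rest with its handle's centre on the pad (85 mm along, 48 mm across from its centre at most), and the bystanders are where they were (within 20 mm) (value of joint platen above 1.5e-05 m and linear speed of bar below 0.02 m/s and x of bar_handle in the frame of tool_pad between -0.085 and 0.085 m and y of bar_handle in the frame of tool_pad between -0.048 and 0.048 m and height (world z) of bar_handle below 0.014 m and height (world z) of bar_tip below 0.02 m); the robot touches nothing.
It fails at once if the screw is overtightened (more than about 0.85 to 0.9 N m) (value of joint platen above 0.000125 m).
It fails at once if the fingers touch the screw eye (contact force between the fingers and screw_eye above 1 N).
It fails at once if a bystander (denture, dappen dish, polishing wheel, wax block) is moved by more than 20 mm (distance of any of denture, dish, polisher, wax_block from where it was at the start of the episode above 0.02 m).
It also fails if it takes over 72 s, if anything falls off the work surface, if the arm or the gripper's body presses on something with over 40 N, if the wrist force passes 120 N, or if a joint passes its speed limit or range.

## Robot

A 6-joint arm with a two-finger parallel gripper is mounted at the origin on a cart in front of the work surface, level with it; the furniture and walls round the work are solid. World frame = base frame: x ahead of the robot, y to its left, z up, the work surface at z = 0. Lengths are in mm, angles in rad, forces in N, time in s.
With the tool pointing down it reaches from about 400 to 925 mm from the base axis. Payload 12.5 kg.
Tool frame: the origin (TCP) lies midway between the tips of the shut fingers; the grasp point (between the pads) lies 19 mm behind it; z points along the fingers, y is the line along which they close (so a half turn about z gives the same grasp; the last joint's range is limited). The gripper opens to 95 mm and grips with 3 to 60 N. Pads are 20 mm wide; open, the fingers measure 119 mm over their backs; the gripper's body (75 mm by 180 mm) begins 59 mm behind the grasp point.
Start: joints at [-1.264, 0.491, 1.559, -0, 1.092, -0.106], TCP at [250.759, -572.509, 214.661] pointing down, gripper open.
Joint ranges: [-3.1, 3.1], [-0.84, 2.19], [0.05, 2.79], [-1.13, 4.28], [0.06, 2.93], [-2.69, 2.69]. Speed limits (rad/s): [2.22, 2.22, 2.79, 3.14, 3.14, 3.14].

## Interface

Orientations are given as [roll, pitch, yaw] about the fixed x, y, z axes, in that order (R = Rz(yaw) Ry(pitch) Rx(roll)).
In Python, from cell import state, viewer, env, models gives the robot as it stands. The module is installed in compiled form; this text tells all that it offers.
- The arm moves only by the tool arm_command, never from a script. Its argument "rows" is a list of rows, each a list of 2 entries, a list of its own where there are three numbers: the shift along the tool's x, y, z normalised to -1 to 1, where 1 is 0.25 m, then the turn about the tool's z normalised to -1 to 1, where 1 is pi rad. A call has exactly 5 rows; each row shifts and turns the commanded pose from where the row before left it, along the tool's axes as they then stand; what a row does not reach is not made up. A row lasts 1/10 s, in which the tool goes at most 50 mm and 8.59 degrees, less where a joint would pass 70% of its speed; a pose out of reach is approached as far as the arm can. A call with a number of a shift or a turn outside -1 to 1 is refused whole. A call with a gripper value outside its range is refused whole. "claw" is the opening, from 0 (shut) to 1 (fully open), set as the call begins (left out, the last holds). The fingers move at their own pace and stop on an object; the grip force is fixed at half the most. Time passes only in rows, so rows that do not move let the fingers close, or fill a call up. It gives the time, the measured TCP pose, the force, the opening and the grip force at its end, in the units of the state.
- state(): the state, without advancing time (a new reading comes with each control period).
- viewer.read_camera(name): name is "scene" or "top"; returns (picture, depth): 400x640x3 uint8, red, green, blue; 400x640 float32, mm along the optical axis (not along the pixel's ray), 0 where there is no reading.
- viewer.get_calibration(name): a dict with "camera_matrix" (3x3 intrinsics, pixels), "dist_coeffs" ([k1, k2, p1, p2, k3] as OpenCV has them; the pictures are not rectified), "world_to_cam" (4x4, takes a point from world to camera coordinates). Camera axes: x right, y up, looking along -z (the intrinsics and any distortion apply to the point x, -y, -z); pixel columns grow to the right and rows downward; lengths in mm; the calibration is good to about 2 mm. A picture is of the moment at which its call begins. get_calibration takes no time and is no camera call.
- env.job_done(): hands the job in; it is judged then, once.
Trained networks look in the newest picture that a camera, given by its name, has taken for a name from the list of things; names that differ only in an ending like _2 or _b are one class to them, and where a whole thing is asked for, a point or a joint stands for the part that bears it (a point fixed in the world has none). Each returns a list of dicts, best first, with "confidence" (0 to 1); they miss things now and then, are a little off and sometimes report something else, mostly with a low value. They report only what shows in the picture. A call takes as long as a camera call. They do not tell look-alikes from the thing itself.
- models.search_frame(camera, label): "position" ([x, y, z] in mm, in world coordinates, good to about 4 mm: the middle of the surface that is visible of it).
- models.mark_of(camera, label): "position" ([x, y, z] in mm, in world coordinates, good to about 4 mm: a listed point, or the origin of a listed thing).
The state is a dict: "t": time; "joints": joint angles; "qvel": joint speeds; "tau": joint torques, N m; "eef_pos": TCP position; "tcp_rot": TCP orientation; "ft_force": force on the tool from outside, world axes, zero at the start; "moment": the same for the moment, N m; "opening": opening from 0.0 (shut) to 1.0 (fully open); "grip_force": force on a finger pad.
Only numpy, scipy, OpenCV 4.12 (cv2) and the standard library are available. Lean on these libraries where they do the work, as an engineer would, in place of code of your own. Each camera call takes 0.05 s, during which the arm holds its last target. There are 200 camera calls.

## Working session

There is one attempt and no reset: what is moved stays moved. The work goes in short steps, Python scripts to look and compute and a tool call to move; the robot and the scene stay as the last step left them, time stands still between calls to the robot, and variables do not carry over. Pictures are saved under pics/ and viewed, at most 10 in all, crops included, and the job is handed in when it is done.

Besides the shell and the picture viewer there is one more tool, called after "Request:" as a command line: name --argument value ..., lists and objects as JSON in quotes. arm_command: Moves the arm, as the interface text tells. Scaled input: -1 to 1 covers 0.25 m each way for a shift and pi rad each way for a turn. Its arguments: {"type":"object","properties":{"rows":{"type":"array","items":{"type":"array"}},"claw":{"type":"number"}},"required":["rows"]}

```bash
mkdir -p pics
cat > h.py <<'E'
import numpy as np, cv2
from cell import state, viewer, env, models
def pix2world(cam,u,v,d):
    c=viewer.get_calibration(cam);K=np.array(c["camera_matrix"]);D=np.array(c["dist_coeffs"])
    p=cv2.undistortPoints(np.array([[[u,v]]],float),K,D)[0,0]
    X=np.array([p[0]*d,-p[1]*d,-d,1]);return (np.linalg.inv(np.array(c["world_to_cam"]))@X)[:3]
def on_plane(cam,u,v,z):
    a=pix2world(cam,u,v,100);b=pix2world(cam,u,v,1000);t=(z-a[2])/(b[2]-a[2]);return a+t*(b-a)
def proj(cam,P):
    c=viewer.get_calibration(cam);K=np.array(c["camera_matrix"]);D=np.array(c["dist_coeffs"])
    X=np.array(c["world_to_cam"])@np.r_[P,1];q=np.array([X[0],-X[1],-X[2]])
    return cv2.projectPoints(q.reshape(1,3),np.zeros(3),np.zeros(3),K,D)[0].ravel()
E
python3 - <<'E'
from h import *
for c in ["scene","top"]:
    im,d=viewer.read_camera(c);cv2.imwrite(f"pics/{c}0.png",im[...,::-1]);np.save(f"{c}0.npy",d)
    print(c,np.linalg.inv(np.array(viewer.get_calibration(c)["world_to_cam"]))[:3].round(2).tolist())
    for n in ["bar_handle","bar_tip","eye","press","tool_pad","denture","dish","polisher","wax_block"]:
        print(n,[(np.round(r["position"]).astype(int).tolist(),proj(c,r["position"]).astype(int).tolist(),round(r["confidence"],2)) for r in models.mark_of(c,n)][:4])
print(state())
E
```

```text
scene [[-0.61, 0.57, -0.55, -82.46], [-0.79, -0.43, 0.43, 554.23], [0.01, 0.7, 0.71, 957.8]]
bar_handle [([445, 257, 10], [283, 288], 0.65)]
bar_tip [([385, -49, 8], [374, 251], 0.64), ([545, 237, 13], [270, 262], 0.56)]
eye [([578, 77, 143], [305, 203], 0.59)]
press [([577, 74, 146], [306, 202], 0.69)]
tool_pad [([480, 262, -3], [275, 284], 0.84)]
denture [([640, -164, 7], [349, 192], 0.49)]
dish [([727, -273, 10], [355, 167], 0.49)]
polisher [([645, -318, 7], [378, 174], 0.59)]
wax_block [([714, -112, 3], [325, 187], 0.5)]
top [[-0.02, 0.98, -0.18, 356.59], [-1.0, -0.01, 0.01, 18.72], [0.01, 0.18, 0.98, 1290.82]]
bar_handle [([441, 254, 12], [218, 262], 0.71), ([392, 57, 9], [296, 281], 0.66)]
bar_tip [([543, 237, 12], [225, 222], 0.75), ([382, -50, 10], [338, 284], 0.48)]
eye [([576, 75, 148], [286, 199], 0.53)]
press [([580, 76, 2], [288, 208], 0.59)]
tool_pad [([478, 262, -2], [216, 248], 0.7)]
denture [([641, -163, 7], [379, 183], 0.59), ([478, 266, 0], [214, 248], 0.34), ([437, 252, 3], [220, 264], 0.25)]
dish [([724, -275, 11], [420, 152], 0.54)]
polisher [([644, -313, 10], [436, 181], 0.47)]
wax_block [([713, -115, 6], [360, 157], 0.45)]
{'t': 1.0, 'joints': array([-1.26360098e+00,  4.90910046e-01,  1.55890445e+00,  2.90892193e-06,
        1.09173235e+00, -1.05616674e-01]), 'qvel': array([-0.00140235,  0.00027685, -0.00041965,  0.00060719,  0.00092545,
       -0.00068898]), 'tau': array([-1.13861181e-03, -6.12484503e+01, -2.58422846e+01,  6.91923802e-02,
        4.45425301e-02, -5.20386516e-05]), 'eef_pos': array([ 250.75565337, -572.49891605,  214.65316252]), 'tcp_rot': array([3.14154683e+00, 2.26178595e-06, 4.12810677e-01]), 'ft_force': array([-0.42734791, -0.458161  , -0.47841176]), 'moment': array([ 0.05375876, -0.0378493 ,  0.02514843]), 'grip_force': 0.0, 'opening': 1.0017147474295087}
```

Run:
```python
import cv2,numpy as np
t=cv2.imread("pics/top0.png");s=cv2.imread("pics/scene0.png")
a=cv2.resize(t[140:310,170:460],(800,469),interpolation=cv2.INTER_CUBIC);cv2.imwrite("pics/topcrop.png",a)
b=cv2.resize(s[150:320,230:430],(700,595),interpolation=cv2.INTER_CUBIC);cv2.imwrite("pics/scenecrop.png",b)
```

```text
(no output)
```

View pics/topcrop.png

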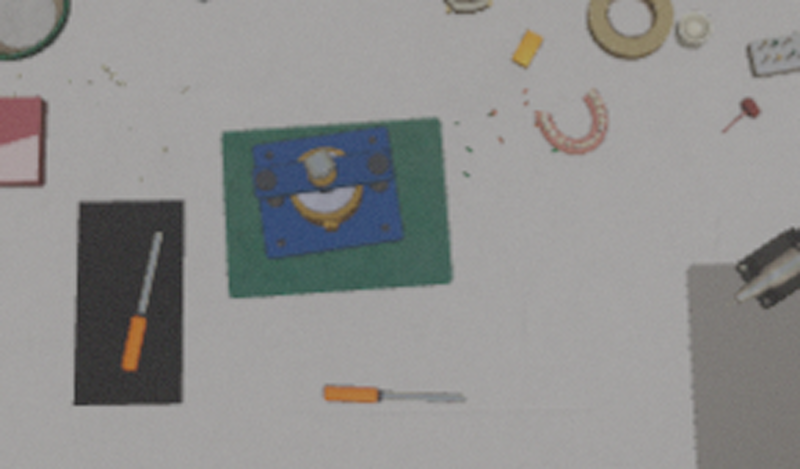

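View pics/scenecrop.png

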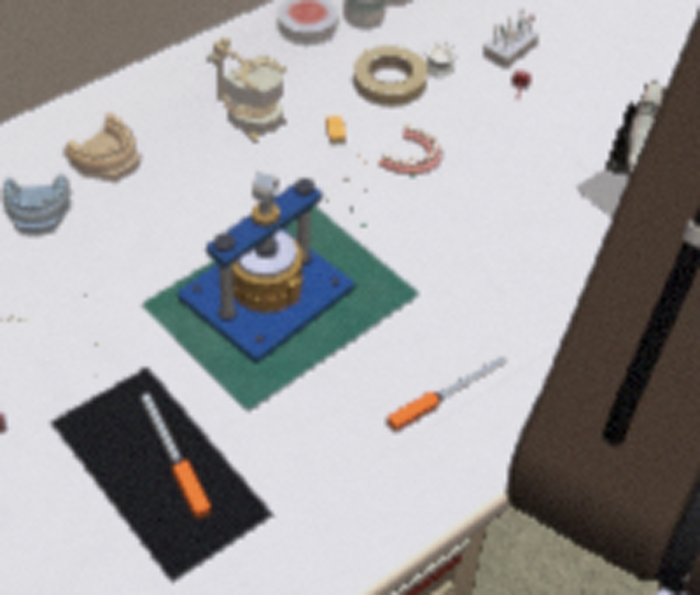

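Candidates for the bar: one on the black pad (top px 218,262; scene px 283,288; y ≈ +254, smooth rod), and one loose on the worktop (top px 296,281; y ≈ +57, rod to the right). The one on the pad is farthest left and lies on the pad with its rod pointing away, so it is the right one, as the enlarged crop confirms. Now I measure it precisely.

Run:
```python
from h import *
ims=[];ds=[]
for i in range(6):
    im,d=viewer.read_camera("top");ims.append(im.astype(float));ds.append(d)
im=np.mean(ims,0).astype(np.uint8);d=np.median(ds,0);np.save("top_d.npy",d);cv2.imwrite("pics/topavg.png",im[...,::-1])
print("noise",np.std(ds,0)[190:210,275:300].mean())
hsv=cv2.cvtColor(im,cv2.COLOR_RGB2HSV)
m=((hsv[...,0]>5)&(hsv[...,0]<20)&(hsv[...,1]>150)).astype(np.uint8);m[:,250:]=0;m[:225]=0
v,u=np.nonzero(m);P=np.array([on_plane("top",a,b,17) for a,b in zip(u,v)])
c=P[:,:2].mean(0);w,V=np.linalg.eigh(np.cov((P[:,:2]-c).T));print("handle",c,len(u),V[:,1],np.sqrt(12*w))
print("depth z handle",np.median([pix2world("top",a,b,d[b,a])[2] for a,b in zip(u,v)]))
# rod: bright px on pad
R=[]
for b in range(218,258):
    for a in range(205,240):
        if m[b-1:b+2,a-1:a+2].any():continue
        if im[b,a].astype(int).min()>75:R.append(np.r_[on_plane("top",a,b,12)[:2],a,b])
R=np.array(R);print("rod",len(R),R[:,2:].min(0),R[:,2:].max(0),R[:,:2].min(0),R[:,:2].max(0),R[:,:2].mean(0))
vv=cv2.fitLine(R[:,:2].astype(np.float32),cv2.DIST_HUBER,0,.01,.01).ravel();print(vv, np.arctan2(vv[1],vv[0]))
# eye points
Q=np.array([pix2world("top",a,b,d[b,a]) for b in range(170,240) for a in range(255,325)])
S=Q[(Q[:,2]>125)&(Q[:,2]<175)];print("eye",len(S),S.mean(0),S.min(0),S.max(0));
for s in S: print(s.round(0).astype(int).tolist(),end=" ")
C=Q[(Q[:,2]>98)&(Q[:,2]<118)];c=C.mean(0);w,V=np.linalg.eigh(np.cov((C[:,:2]-c[:2]).T));print("\ncross",len(C),c,V[:,1],np.sqrt(12*w))
pd=[];
for b in range(190,300):
    for a in range(180,250):
        if im[b,a].max()<70: pd.append(on_plane("top",a,b,3)[:2])
print("pad",cv2.minAreaRect(np.array(pd,np.float32)))
```

```text
noise 20.185719
handle [437.9160061  253.63651135] 105 [-0.98095057  0.1942575 ] [13.84939277 47.85093664]
depth z handle 16.571297435779343
rod 258 [220. 218.] [239. 257.] [455.01013653 202.26993414] [555.28299351 250.85370565] [504.16067977 219.83864377]
[9.9988604e-01 1.5095460e-02 5.0369888e+02 2.1024817e+02] 0.015096033Traceback (most recent call last):
  File "<stdin>", line 21, in <module>
  File "h.py", line 4, in pix2world
    c=viewer.get_calibration(cam);K=np.array(c["camera_matrix"]);D=np.array(c["dist_coeffs"])
ValueError: time passes only in moves, steps and waits
```

```bash
cat > h.py <<'E'
import numpy as np, cv2, json, os
from cell import state, viewer, env, models
if not os.path.exists("cal.json"):
    json.dump({n:{k:np.array(v).tolist() for k,v in viewer.get_calibration(n).items() if k in("camera_matrix","dist_coeffs","world_to_cam")} for n in("top","scene")},open("cal.json","w"))
CAL={n:tuple(np.array(c[k]) for k in("camera_matrix","dist_coeffs","world_to_cam")) for n,c in json.load(open("cal.json")).items()}
def pix2world(cam,u,v,d):
    K,D,W=CAL[cam];u=np.atleast_1d(u).astype(float);v=np.atleast_1d(v).astype(float);d=np.broadcast_to(d,u.shape)
    p=cv2.undistortPoints(np.stack([u,v],1)[:,None],K,D)[:,0]
    return (np.c_[p[:,0]*d,-p[:,1]*d,-d,np.ones(len(d))]@np.linalg.inv(W).T)[:,:3]
def on_plane(cam,u,v,z):
    a=pix2world(cam,u,v,100.);b=pix2world(cam,u,v,1000.);t=(z-a[:,2:])/(b[:,2:]-a[:,2:]);return a+t*(b-a)
def proj(cam,P):
    K,D,W=CAL[cam];X=np.c_[np.atleast_2d(P),np.ones(len(np.atleast_2d(P)))]@W.T
    return cv2.projectPoints(X[:,:3]*[1,-1,-1],np.zeros(3),np.zeros(3),K,D)[0][:,0]
def avg(cam,n):
    L=[viewer.read_camera(cam) for _ in range(n)];return np.mean([l[0].astype(float) for l in L],0).astype(np.uint8),np.median([l[1] for l in L],0)
E
python3 - <<'E'
from h import *
im=cv2.imread("pics/topavg.png")[...,::-1].copy();d=np.load("top_d.npy")
V_,U_=np.mgrid[225:257,214:232];V_=V_.ravel();U_=U_.ravel()
hsv=cv2.cvtColor(im,cv2.COLOR_RGB2HSV)
g=im[V_,U_].astype(int).min(1);ok=(g>80)&(hsv[V_,U_,1]<80)
R=on_plane("top",U_[ok],V_[ok],11);print("rod",ok.sum(),R.min(0),R.max(0))
vv=cv2.fitLine(R[:,:2].astype(np.float32),cv2.DIST_HUBER,0,.01,.01).ravel();print(vv,np.arctan2(vv[1],vv[0]))
V_,U_=np.mgrid[170:240,255:325];V_=V_.ravel();U_=U_.ravel()
Q=pix2world("top",U_,V_,d[V_,U_])
k=(Q[:,2]>125)&(Q[:,2]<175);S=Q[k];print("eye",len(S),S.mean(0),np.c_[U_[k],V_[k],S.round()].astype(int).tolist())
C=Q[(Q[:,2]>98)&(Q[:,2]<118)];print("cross",len(C),cv2.minAreaRect(C[:,:2].astype(np.float32)),C.mean(0))
w,V=np.linalg.eigh(np.cov(C[:,:2].T));print(V[:,1])
V_,U_=np.mgrid[190:300,180:250];V_=V_.ravel();U_=U_.ravel();o=im[V_,U_].max(1)<70
print("pad",cv2.minAreaRect(on_plane("top",U_[o],V_[o],3)[:,:2].astype(np.float32)))
im2,d2=avg("scene",6);cv2.imwrite("pics/sceneavg.png",im2[...,::-1]);np.save("scene_d.npy",d2)
a=cv2.resize(cv2.imread("pics/topavg.png")[180:225,260:320],(800,600),interpolation=cv2.INTER_CUBIC)
b=cv2.resize(im2[190:235,280:330,::-1],(800,720),interpolation=cv2.INTER_CUBIC)[:600]
cv2.imwrite("pics/eyes.png",cv2.resize(np.hstack([a,b]),(800,300)))
E
```

```text
rod 94 [465.88847542 231.52350285  11.        ] [537.62196275 251.03522408  11.        ]
[ 9.7897428e-01 -2.0398380e-01  5.0153928e+02  2.4173430e+02] -0.20542556
eye 85 [576.273695    75.22862093 151.60671067] [[286, 194, 588, 75, 153], [287, 194, 588, 73, 153], [288, 194, 588, 71, 150], [284, 195, 585, 80, 155], [285, 195, 585, 77, 154], [286, 195, 585, 75, 153], [287, 195, 586, 73, 152], [288, 195, 586, 71, 151], [289, 195, 587, 68, 146], [283, 196, 583, 82, 154], [284, 196, 583, 80, 156], [285, 196, 582, 77, 157], [286, 196, 583, 75, 153], [287, 196, 583, 73, 155], [288, 196, 583, 71, 152], [289, 196, 583, 68, 153], [290, 196, 585, 66, 144], [282, 197, 581, 84, 151], [283, 197, 580, 82, 155], [284, 197, 580, 80, 155], [285, 197, 580, 77, 155], [286, 197, 580, 75, 156], [287, 197, 580, 73, 156], [288, 197, 580, 70, 155], [289, 197, 581, 68, 152], [290, 197, 581, 66, 151], [281, 198, 579, 87, 151], [282, 198, 578, 84, 154], [283, 198, 578, 82, 154], [284, 198, 578, 80, 156], [285, 198, 578, 77, 155], [286, 198, 578, 75, 155], [287, 198, 578, 73, 155], [288, 198, 578, 70, 155], [289
[... 904 characters left out ...]
, [283, 202, 570, 82, 150], [284, 202, 569, 80, 152], [285, 202, 569, 78, 152], [286, 202, 569, 75, 154], [287, 202, 569, 73, 152], [288, 202, 572, 71, 137], [289, 202, 572, 69, 137], [283, 203, 568, 82, 147], [284, 203, 567, 80, 152], [285, 203, 567, 78, 153], [286, 203, 567, 75, 150], [287, 203, 569, 74, 139], [288, 203, 570, 71, 136], [284, 204, 566, 80, 146], [285, 204, 566, 78, 146], [286, 204, 567, 76, 140]]
cross 529 ((577.2904663085938, 75.68607330322266), (28.05158233642578, 121.48361206054688), 7.220390319824219) [575.41591767  75.25778226 107.86037308]
[-0.12961065  0.99156496]
pad ((477.0736389160156, 262.2993469238281), (185.36915588378906, 96.49105072021484), 0.718331515789032)
```

View pics/eyes.png

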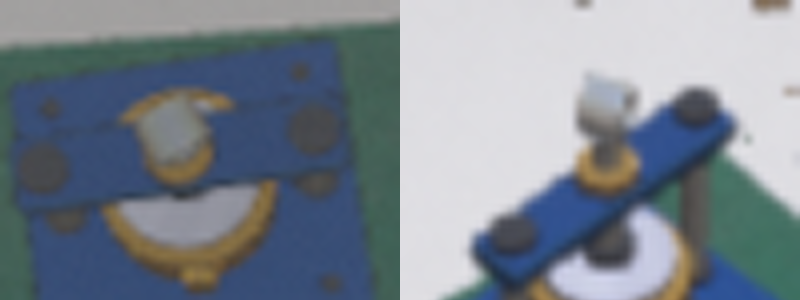

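Run:
```python
from h import *
from scipy.optimize import minimize
D={"top":np.load("top_d.npy"),"scene":np.load("scene_d.npy")}
box={"top":(270,185,305,215),"scene":(285,185,330,225)}
M={}
for c in D:
    a,b,e,f=box[c];V,U=np.mgrid[b:f,a:e];P=pix2world(c,U.ravel(),V.ravel(),D[c][b:f,a:e].ravel())
    z=P[:,2].reshape(V.shape);xy=np.hypot(P[:,0]-577,P[:,1]-75).reshape(V.shape)
    M[c]=((z>132)&(z<175)&(xy<25)).astype(float);print(c,M[c].sum())
    print("\n".join("".join("#" if q else "." for q in r) for r in M[c]))
th=np.linspace(0,2*np.pi,40)
def ren(c,p,s=8):
    cx,cy,y,du,dv=p;u=np.repeat([-9,9],40);v=np.tile(12*np.cos(th),2);w=np.tile(12*np.sin(th),2)
    X=np.c_[cx+u*np.cos(y)-v*np.sin(y),cy+u*np.sin(y)+v*np.cos(y),144+w]
    q=proj(c,X)+[du,dv];a,b,e,f=box[c];h=cv2.convexHull(((q-[a,b]+.5)*s).astype(np.float32)).round().astype(np.int32)
    m=np.zeros(((f-b)*s,(e-a)*s),np.uint8);cv2.fillConvexPoly(m,h,1);return cv2.resize(m.astype(np.float32),(e-a,f-b),interpolation=cv2.INTER_AREA)
for cs in (["top"],["scene"],["top","scene"]):
    def cost(p):return sum(np.abs(ren(c,np.r_[p,0,0])-M[c]).sum() for c in cs)
    best=min((minimize(cost,[577,75.5,y0],method="Nelder-Mead",options=dict(initial_simplex=[[577,75.5,y0],[580,75.5,y0],[577,79,y0],[577,75,y0+.2]])) for y0 in np.arange(-.6,.61,.2)),key=lambda r:r.fun)
    print(cs,best.x,best.fun)
    if cs==["top"]:print([(round(y,1),round(min(cost([best.x[0],best.x[1],y]) ,99),1)) for y in np.arange(-.6,.61,.1)])
```

```text
top 85.0
...................................
...................................
...................................
...................................
...................................
...................................
...................................
...................................
...................................
................###................
..............######...............
.............########..............
............#########..............
...........###########.............
...........###########.............
...........###########.............
............#########..............
............########...............
.............######................
..............###..................
...................................
...................................
...................................
...................................
...................................
...................................
...................................
...................................
...................................
...................................
scene 55.0

[... 1814 characters left out ...]
.........................
['top'] [577.79670085  75.57879569   0.63755698] 11.921875
[(np.float64(-0.6), np.float64(23.1)), (np.float64(-0.5), np.float64(23.9)), (np.float64(-0.4), np.float64(24.1)), (np.float64(-0.3), np.float64(24.3)), (np.float64(-0.2), np.float64(24.6)), (np.float64(-0.1), np.float64(23.8)), (np.float64(-0.0), np.float64(23.0)), (np.float64(0.1), np.float64(21.6)), (np.float64(0.2), np.float64(19.3)), (np.float64(0.3), np.float64(16.9)), (np.float64(0.4), np.float64(15.2)), (np.float64(0.5), np.float64(13.7)), (np.float64(0.6), np.float64(12.3))]
['scene'] [578.90512796  78.57230099   0.7431619 ] 6.734375
['top', 'scene'] [578.04483738  76.38245912   0.68200395] 26.46875
```

```bash
cat >> h.py <<'E'
def plan(p,yaw,targets,step=48,tstep=.149):
    """rows [[x,y,z],turn] for straight moves through targets (x,y,z,yaw) with the tool down"""
    p=np.array(p,float);out=[]
    for t in targets:
        g=np.array(t[:3],float)
        n=int(max(np.ceil(np.linalg.norm(g-p)/step),np.ceil(abs(t[3]-yaw)/tstep),1))
        for i in range(n):
            k=n-i;dw=(g-p)/k;dy=(t[3]-yaw)/k;c,s=np.cos(yaw),np.sin(yaw)
            r=np.round([(c*dw[0]+s*dw[1])/250,(s*dw[0]-c*dw[1])/250,-dw[2]/250],4);tn=round(-dy/np.pi,4)
            out.append([r.tolist(),tn])
            q=r*250;p=p+[c*q[0]+s*q[1],s*q[0]-c*q[1],-q[2]];yaw-=tn*np.pi
    for i in range(0,len(out),5):print(out[i:i+5])
    print("end",p.round(2),round(yaw,4),len(out))
def here():
    s=state();y=s["tcp_rot"][2];print("t",round(s["t"],2),"pos",s["eef_pos"].round(1),"rot",s["tcp_rot"].round(3),"F",s["ft_force"].round(2),"M",s["moment"].round(3),"open",round(s["opening"],3),"grip",round(s["grip_force"],1));return s
E
python3 - <<'E'
from h import *
from scipy.optimize import least_squares
d=np.load("top_d.npy");V,U=np.mgrid[190:208,278:294];V=V.ravel();U=U.ravel();Q=pix2world("top",U,V,d[V,U]);Q=Q[(Q[:,2]>147)&(Q[:,2]<160)]
def f(p):
    x,y,a,dz=p;v=-np.sin(a)*(Q[:,0]-577.5)+np.cos(a)*(Q[:,1]-y);return Q[:,2]-(144+dz+np.sqrt(np.clip(144-v*v,1,None)))
for b in(0,.5,1):
    r=least_squares(lambda p:f([0,*p]),[75.5,b,0],loss="soft_l1");J=np.linalg.inv(r.jac.T@r.jac);print(r.x,r.cost,np.sqrt(np.diag(J))*1.5)
s=here();plan(s["eef_pos"],s["tcp_rot"][2],[(480,-200,210,1.5),(438.5,254,70,2.94)])
E
```

```text
[75.74373055  0.54609803 -0.76345517] 39.72800223198307 [0.37732356 0.06878411 0.24705065]
[75.74373325  0.54609941 -0.76345568] 39.72800223302946 [0.37732378 0.06878415 0.24705063]
[75.74373014  0.5460993  -0.76345568] 39.72800223297922 [0.37732367 0.06878413 0.24705062]
t 1.6 pos [ 250.8 -572.5  214.7] rot [3.141 0.    0.413] F [-0.66  0.41 -0.41] M [ 0.001 -0.01  -0.   ] open 1.0 grip 0.0
[[[0.1438, -0.0997, 0.0019], np.float64(-0.0346)], [[0.1537, -0.0835, 0.0019], np.float64(-0.0346)], [[0.1619, -0.0663, 0.0019], np.float64(-0.0346)], [[0.1681, -0.0484, 0.0019], np.float64(-0.0346)], [[0.1724, -0.0299, 0.0019], np.float64(-0.0346)]]
[[[0.1746, -0.011, 0.0018], np.float64(-0.0346)], [[0.1748, 0.008, 0.0019], np.float64(-0.0346)], [[0.1729, 0.027, 0.0018], np.float64(-0.0346)], [[0.1689, 0.0455, 0.0019], np.float64(-0.0346)], [[0.163, 0.0636, 0.0018], np.float64(-0.0347)]]
[[[0.18, -0.0294, 0.056], np.float64(-0.0458)], [[0.1823, -0.0033, 0.056], np.float64(-0.0458)], [[0.1809, 0.0229, 0.056], np.float64(-0.0458)], [[0.1758, 0.0486, 0.056], np.float64(-0.0458)], [[0.167, 0.0733, 0.056], np.float64(-0.0459)]]
[[[0.1547, 0.0966, 0.056], np.float64(-0.0458)], [[0.1392, 0.1177, 0.056], np.float64(-0.0459)], [[0.1209, 0.1365, 0.056], np.float64(-0.0458)], [[0.1001, 0.1525, 0.056], np.float64(-0.0459)], [[0.0771, 0.1652, 0.056], np.float64(-0.0458)]]
end [438.5  254.    70.01] 2.9399 20
```

Request:
arm_command --rows '[[[0.144,-0.1,0.002],-0.035],[[0.154,-0.083,0.002],-0.035],[[0.162,-0.066,0.002],-0.035],[[0.168,-0.048,0.002],-0.035],[[0.172,-0.03,0.002],-0.035]]' --claw 0.5

```text
t: 2.1
eef_pos: [365.7, -384.7, 212.3]
tcp_rot: [3.141, 0.0, 0.967]
ft_force: [0.6, -0.4, -0.5]
opening: 0.635
grip_force: 0.0
```

Request:
arm_command --rows '[[[0.175,-0.011,0.002],-0.035],[[0.175,0.008,0.002],-0.035],[[0.173,0.027,0.002],-0.035],[[0.169,0.046,0.002],-0.035],[[0.163,0.064,0.002],-0.035]]'

```text
t: 2.6
eef_pos: [479.1, -197.2, 209.8]
tcp_rot: [3.141, 0.0, 1.517]
ft_force: [0.2, -0.7, -0.4]
opening: 0.504
grip_force: 0.0
```

Request:
arm_command --rows '[[[0.18,-0.03,0.056],-0.046],[[0.182,-0.003,0.056],-0.046],[[0.18,0.023,0.056],-0.046],[[0.176,0.049,0.056],-0.046],[[0.167,0.073,0.056],-0.046]]'

```text
t: 3.1
eef_pos: [454.2, 29.4, 139.4]
tcp_rot: [3.141, 0.001, 2.241]
ft_force: [1.0, 0.0, 0.5]
opening: 0.497
grip_force: 0.0
```

Request:
arm_command --rows '[[[0.155,0.097,0.056],-0.046],[[0.139,0.118,0.056],-0.046],[[0.12,0.136,0.056],-0.046],[[0.1,0.152,0.056],-0.046],[[0.077,0.165,0.056],-0.046]]'

```text
t: 3.6
eef_pos: [430.1, 256.0, 69.1]
tcp_rot: [3.141, 0.001, 2.963]
ft_force: [1.0, -0.3, 0.3]
opening: 0.5
grip_force: 0.0
```

Run:
```python
from h import *
s=here();print(s["joints"].round(3))
# look: fingers relative to bar also
im,d=viewer.read_camera("top");s=here()
plan(s["eef_pos"],s["tcp_rot"][2],[(438.5,254,40,2.94),(438.5,254,6,2.94)],step=25)
```

```text
t 3.6 pos [430.1 256.   69.1] rot [3.141e+00 1.000e-03 2.963e+00] F [ 0.98 -0.32  0.3 ] M [ 0.116 -0.129  0.053] open 0.5 grip 0.0
[ 0.405  0.53   2.004 -0.     0.607 -0.988]
t 3.65 pos [429.  260.6  67.5] rot [ 3.141 -0.     2.975] F [-3.76  1.36 -1.58] M [ 0.113 -0.035 -0.066] open 0.501 grip 0.0
[[[-0.0209, -0.0099, 0.055], np.float64(0.0056)], [[-0.0211, -0.0096, 0.055], np.float64(0.0055)], [[-0.0, 0.0, 0.068], np.float64(0.0)], [[-0.0, 0.0, 0.068], np.float64(0.0)]]
end [438.49 254.     5.99] 2.9401 4
```

Request:
arm_command --rows '[[[-0.02,-0.01,0.05],0.005],[[-0.02,-0.01,0.05],0.005],[[0,0,0],0],[[0,0,0],0],[[0,0,0],0]]'

```text
t: 4.15
eef_pos: [439.7, 246.5, 44.9]
tcp_rot: [3.141, 0.0, 2.924]
ft_force: [0.2, -0.3, -0.2]
opening: 0.497
grip_force: 0.0
```

Run:
```python
from h import *
s=here();plan(s["eef_pos"],s["tcp_rot"][2],[(438.5,254,6,2.94)],step=15)
im,d=viewer.read_camera("top");a=cv2.resize(im[205:290,180:260,::-1],(600,600),interpolation=cv2.INTER_CUBIC);cv2.imwrite("pics/pre.png",a)
print(proj("top",[s["eef_pos"],[438.5,254,17]]))
```

```text
t 4.15 pos [439.7 246.5  44.9] rot [3.141 0.    2.924] F [ 0.25 -0.29 -0.18] M [ 0.133 -0.138  0.041] open 0.497 grip 0.0
[[[0.0037, 0.0094, 0.0519], np.float64(-0.0017)], [[0.0037, 0.0095, 0.0519], np.float64(-0.0017)], [[0.0036, 0.0095, 0.052], np.float64(-0.0016)]]
end [438.49 254.01   6.  ] 2.94 3
[[219.10251432 262.49284546]
 [218.1285947  263.72124823]]
```

View pics/pre.png

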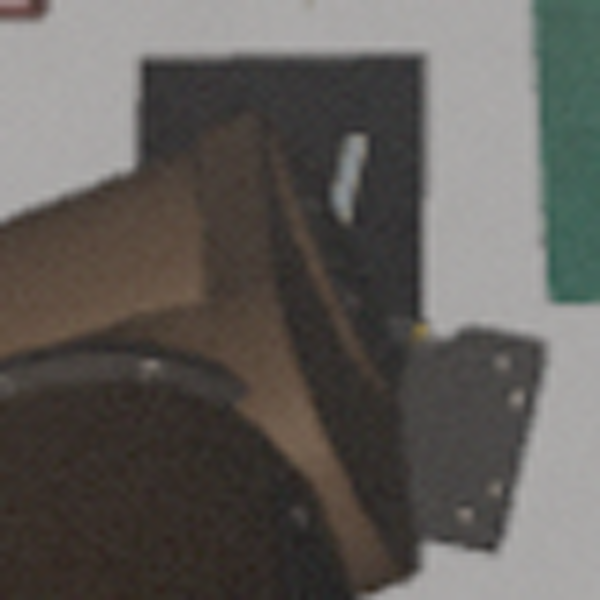

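The picture shows the rod free (crop px 350,175), with the gripper covering the handle and lined up along the bar. I descend and grip.

Request:
arm_command --rows '[[[0.004,0.01,0.05],-0.002],[[0.004,0.01,0.05],-0.002],[[0.003,0.01,0.055],-0.001],[[0,0,0],0],[[0,0,0],0]]'

```text
t: 4.7
eef_pos: [437.7, 255.2, 4.7]
tcp_rot: [-3.141, -0.001, 2.942]
ft_force: [0.7, -0.3, 0.0]
opening: 0.502
grip_force: 0.0
```

Request:
arm_command --rows '[[[0,0,0],0],[[0,0,0],0],[[0,0,0],0],[[0,0,0],0],[[0,0,0],0]]' --claw 0.0

```text
t: 5.2
eef_pos: [438.2, 255.1, 5.9]
tcp_rot: [3.142, 0.0, 2.942]
ft_force: [-0.2, -0.1, -0.6]
opening: 0.147
grip_force: 30.0
```

Run:
```python
from h import *
here()
```

```text
t 5.2 pos [438.2 255.1   5.9] rot [3.142 0.    2.942] F [-0.24 -0.1  -0.65] M [ 0.032 -0.101 -0.041] open 0.147 grip 30.0
```

Run:
```python
from h import *
s=here();plan(s["eef_pos"],s["tcp_rot"][2],[(438,255,140,2.942),(420,130,140,3.0),(440,-14.5,140,3.722),(457,-3.5,140,3.722)],step=46,tstep=.14)
```

```text
t 5.2 pos [438.2 255.1   5.9] rot [3.142 0.    2.942] F [-0.24 -0.1  -0.65] M [ 0.032 -0.101 -0.041] open 0.147 grip 30.0
[[[0.0002, -0.0002, -0.1788], np.float64(-0.0)], [[0.0002, -0.0002, -0.1787], np.float64(-0.0)], [[0.0001, -0.0003, -0.1788], np.float64(-0.0001)], [[-0.0095, -0.1681, 0.0], np.float64(-0.0061)], [[-0.0063, -0.1683, 0.0], np.float64(-0.0062)]]
[[[-0.003, -0.1683, 0.0], np.float64(-0.0061)], [[-0.0268, -0.0935, 0.0], np.float64(-0.0383)], [[-0.0154, -0.096, 0.0], np.float64(-0.0383)], [[-0.0038, -0.0972, 0.0], np.float64(-0.0383)], [[0.008, -0.0969, 0.0], np.float64(-0.0383)]]
[[[0.0195, -0.0953, 0.0], np.float64(-0.0383)], [[0.0308, -0.0922, 0.0], np.float64(-0.0384)], [[-0.081, -0.0005, 0.0], np.float64(0.0)]]
end [457.    -3.49 140.  ] 3.7221 13
```

Request:
arm_command --rows '[[[0,0,-0.1],0],[[0,0,-0.179],0],[[0,0,-0.179],0],[[0,0,-0.078],0],[[-0.008,-0.168,0],-0.006]]'

```text
t: 5.7
eef_pos: [433.7, 215.9, 142.8]
tcp_rot: [3.138, 0.006, 2.964]
ft_force: [1.3, -1.1, -1.5]
opening: 0.145
grip_force: 30.0
```

Request:
arm_command --rows '[[[-0.006,-0.168,0],-0.006],[[-0.003,-0.168,0],-0.006],[[-0.027,-0.094,0],-0.038],[[-0.015,-0.096,0],-0.038],[[-0.004,-0.097,0],-0.038]]'

```text
t: 6.2
eef_pos: [429.3, 57.0, 140.0]
tcp_rot: [-3.141, 0.0, -2.922]
ft_force: [-0.6, 0.5, -0.7]
opening: 0.145
grip_force: 30.0
```

Request:
arm_command --rows '[[[0.008,-0.097,0],-0.038],[[0.02,-0.095,0],-0.038],[[0.031,-0.092,0],-0.038],[[0,0,0],0],[[0,0,0],0]]'

```text
t: 6.7
eef_pos: [438.6, -14.4, 139.8]
tcp_rot: [3.141, -0.0, -2.572]
ft_force: [0.3, -0.4, -1.1]
opening: 0.141
grip_force: 30.0
```

Run:
```python
from h import *
s=here();plan(s["eef_pos"],s["tcp_rot"][2],[(464,1,139.9,3.722)],step=15)
```

```text
t 6.7 pos [438.6 -14.4 139.8] rot [ 3.141 -0.    -2.572] F [ 0.25 -0.44 -1.07] M [ 0.16  -0.088  0.073] open 0.141 grip 30.0
[[[-0.0028, -0.0001, -0.0], np.float64(-0.0466)], [[-0.0027, -0.0005, -0.0], np.float64(-0.0466)], [[-0.0026, -0.0009, -0.0], np.float64(-0.0466)], [[-0.0025, -0.0012, -0.0], np.float64(-0.0466)], [[-0.0023, -0.0016, -0.0], np.float64(-0.0466)]]
[[[-0.002, -0.0019, -0.0], np.float64(-0.0466)], [[-0.0017, -0.0022, -0.0], np.float64(-0.0466)], [[-0.0014, -0.0024, -0.0], np.float64(-0.0466)], [[-0.001, -0.0026, -0.0], np.float64(-0.0466)], [[-0.0006, -0.0027, -0.0], np.float64(-0.0466)]]
[[[-0.0002, -0.0027, -0.0], np.float64(-0.0466)], [[0.0002, -0.0027, -0.0], np.float64(-0.0466)], [[0.0006, -0.0027, -0.0], np.float64(-0.0466)], [[0.001, -0.0026, -0.0], np.float64(-0.0466)], [[0.0013, -0.0024, -0.0], np.float64(-0.0466)]]
[[[0.0017, -0.0022, -0.0], np.float64(-0.0466)], [[0.002, -0.0019, -0.0], np.float64(-0.0466)], [[0.0022, -0.0016, -0.0], np.float64(-0.0466)], [[0.0024, -0.0013, -0.0], np.float64(-0.0466)], [[0.0026, -0.0009, -0.0], np.float64(-0.0466)]]
[[[0
[... 435 characters left out ...]
025, -0.0], np.float64(-0.0466)]]
[[[0.0008, 0.0026, -0.0], np.float64(-0.0466)], [[0.0004, 0.0027, -0.0], np.float64(-0.0466)], [[0.0, 0.0028, -0.0], np.float64(-0.0466)], [[-0.0004, 0.0027, -0.0], np.float64(-0.0466)], [[-0.0008, 0.0027, -0.0], np.float64(-0.0466)]]
[[[-0.0012, 0.0025, -0.0], np.float64(-0.0466)], [[-0.0015, 0.0023, -0.0], np.float64(-0.0465)], [[-0.0018, 0.0021, -0.0], np.float64(-0.0466)], [[-0.0021, 0.0018, -0.0001], np.float64(-0.0465)], [[-0.0023, 0.0015, -0.0], np.float64(-0.0466)]]
[[[-0.0026, 0.0011, -0.0001], np.float64(-0.0465)], [[-0.0027, 0.0007, -0.0], np.float64(-0.0466)], [[-0.0027, 0.0003, -0.0001], np.float64(-0.0465)]]
end [464.     1.   139.91] 3.7219 43
```

```bash
sed -i 's/    p=np.array(p,float);out=\[\]/    p=np.array(p,float);out=[];yaw=targets[0][3]+np.angle(np.exp(1j*(yaw-targets[0][3])))/' h.py
python3 - <<'E'
from h import *
s=here();p=s["eef_pos"];y=s["tcp_rot"][2]+np.pi
e=np.array([np.cos(y),np.sin(y),0]);L=np.array([p+[0,0,4.1]+e*k for k in(29,50,80,105)])
out=[]
for c,(a,b,e_,f) in {"top":(255,180,325,250),"scene":(285,185,365,265)}.items():
    im,d=avg(c,4);cv2.imwrite(f"pics/{c}_pi.png",im[...,::-1]);np.save(f"{c}_pi.npy",d)
    q=proj(c,L);E=proj(c,[577.8,75.6,144]);print(c,q.round(1).tolist(),E.round(1))
    k=400/(e_-a);z=cv2.resize(im[b:f,a:e_,::-1],(400,400),interpolation=cv2.INTER_CUBIC)
    for w in q:cv2.circle(z,tuple(int(t) for t in((w-[a,b]+.5)*k)),2,(0,0,255),-1)
    cv2.circle(z,tuple(int(t) for t in((E[0]-[a,b]+.5)*k)),2,(0,255,0),-1);out.append(z)
cv2.imwrite("pics/pi.png",np.hstack(out))
E
```

```text
t 6.7 pos [438.6 -14.4 139.8] rot [ 3.141 -0.    -2.572] F [ 0.25 -0.44 -1.07] M [ 0.16  -0.088  0.073] open 0.141 grip 30.0
top [[318.8, 247.8], [313.7, 240.2], [306.5, 229.3], [300.6, 220.4]] [[286. 199.]]
scene [[349.6, 214.6], [342.8, 212.8], [333.2, 210.2], [325.2, 208.1]] [[306.2 203.2]]
```

View pics/pi.png

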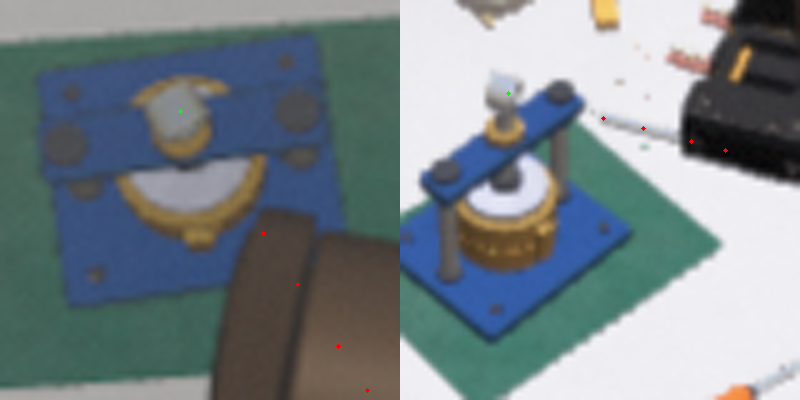

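Run:
```python
from h import *
from scipy.optimize import minimize
d=np.load("scene_pi.npy");a,b,e,f=295,185,345,225
V,U=np.mgrid[b:f,a:e];P=pix2world("scene",U.ravel(),V.ravel(),d[b:f,a:e].ravel());z=P[:,2].reshape(V.shape)
m=(z>125)&(z<175)
print("\n".join("".join("#" if q else "." for q in r) for r in m))
th=np.linspace(0,2*np.pi,40)
def hull(C,ax,h0,h1,R,off,s=8):
    ax=np.array(ax);n=np.array([-ax[1],ax[0],0]);X=np.vstack([C+ax*h+R*(np.cos(th)[:,None]*n+np.sin(th)[:,None]*[0,0,1]) for h in(h0,h1)])
    q=proj("scene",X)+off;M=np.zeros(((f-b)*s,(e-a)*s),np.uint8);cv2.fillConvexPoly(M,cv2.convexHull(((q-[a,b]+.5)*s).astype(np.float32)).round().astype(np.int32),1)
    return cv2.resize(M.astype(np.float32),(e-a,f-b),interpolation=cv2.INTER_AREA)
y=.572;ax=[np.cos(y),np.sin(y),0]
def fit(mask,g,cols):
    best=min(((np.abs(g((du,dv))-mask)[:,cols].sum(),du,dv) for du in np.arange(-4,4.1,.25) for dv in np.arange(-4,4.1,.25)));return best
mask=m.astype(float);me=mask.copy();me[:,20:]=0;me[24:]=0
print("eye",fit(me,lambda o:hull(np.array([577.8,75.6,144]),ax,-9,9,12,o),slice(0,20)))
mr=mask.copy();mr[:,:25]=0
print("rod",fit(mr,lambda o:hull(np.array([438.6,-14.4,143.9]),ax,29,105,3.5,o),slice(25,42)))
r=P[(m.ravel())&(U.ravel()>=322)&(U.ravel()<337)];print(r.round(0).astype(int).tolist())
t=(r[:,:2]-[438.6,-14.4]);print("lateral",np.median(-t[:,0]*np.sin(y)+t[:,1]*np.cos(y)),"z",np.median(r[:,2]),"along max",np.max(t@ax[:2]))
r=P[me.ravel()>0];print("eye pts",r.mean(0),r.max(0))
t=(r[:,:2]-[438.6,-14.4]);print("eye lateral",np.percentile(-t[:,0]*np.sin(y)+t[:,1]*np.cos(y),[5,50,95]))
```

```text
..................................................
..................................................
..................................................
..................................................
..................................................
..................................................
..................................................
..................................................
..................................................
..................................................
..................................................
..................................................
..................................................
..................................................
..................................................
........######....................................
........#######...................................
.......########...................................
.......########...................................
.......#######....................................
.......#######....................................
.......#######...............
[... 1030 characters left out ...]
p.float64(-0.5), np.float64(-0.25))
[[526, 44, 147], [523, 42, 147], [522, 40, 148], [520, 37, 147], [525, 45, 144], [522, 43, 145], [518, 43, 148], [518, 39, 146], [516, 37, 147], [514, 34, 146], [511, 33, 147], [510, 31, 147], [517, 40, 143], [514, 38, 144], [512, 36, 144], [511, 33, 144], [507, 32, 146], [505, 31, 147], [503, 29, 148], [501, 26, 147], [500, 23, 147], [507, 32, 142], [503, 32, 145], [502, 29, 144], [499, 27, 145], [498, 25, 145], [498, 28, 143], [496, 26, 143]]
lateral 1.9777163869764536 z 145.6719445642513 along max 105.09809591048482
eye pts [575.57675418  80.46254236 146.96770216] [586.99727116  90.55805324 155.88694307]
eye lateral [-7.93828478  8.27239801 12.33888794]
```

Request:
arm_command --rows '[[[-0.06,0.003,0],0],[[-0.06,0,0],0],[[-0.04,0,0],0],[[0,0,0],0],[[0,0,0],0]]'

```text
t: 7.6
eef_pos: [471.9, 8.4, 139.6]
tcp_rot: [3.141, -0.001, -2.568]
ft_force: [0.3, -1.1, -1.0]
opening: 0.146
grip_force: 30.0
```

Request:
arm_command --rows '[[[-0.02,0,0],0],[[-0.02,0,0],0],[[-0.02,0,0],0],[[0,0,0],0],[[0,0,0],0]]'

```text
t: 8.1
eef_pos: [484.6, 16.3, 139.8]
tcp_rot: [3.142, -0.0, -2.568]
ft_force: [-0.6, 0.4, -1.1]
opening: 0.145
grip_force: 30.0
```

Run:
```python
from h import *
s=here()
im,d=avg("scene",3);cv2.imwrite("pics/ins.png",cv2.resize(im[180:240,280:360,::-1],(800,600),interpolation=cv2.INTER_CUBIC))
```

```text
t 8.1 pos [484.6  16.3 139.8] rot [ 3.142 -0.    -2.568] F [-0.59  0.43 -1.13] M [ 0.104 -0.096  0.042] open 0.145 grip 30.0
```

View pics/ins.png

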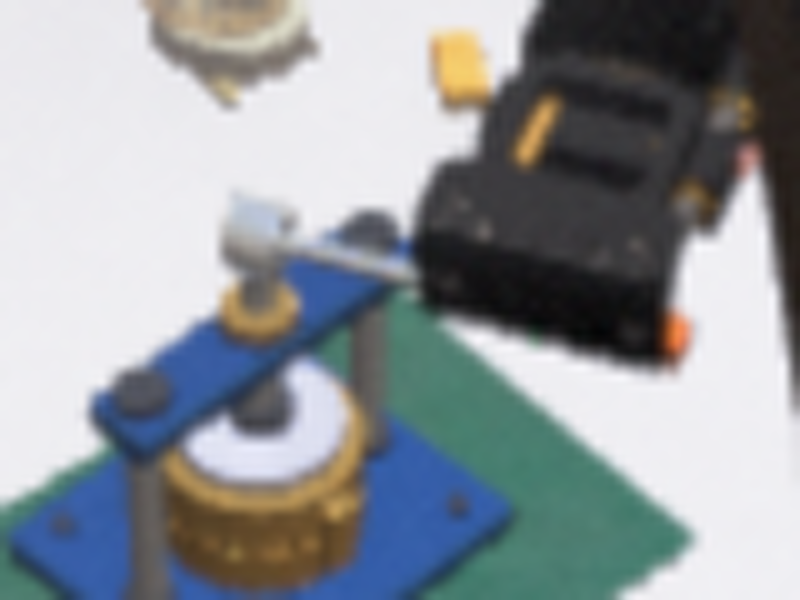

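The picture shows the rod tip (crop px 290,240) meeting the loop face, centred there. I go on in small steps and watch the force.

Request:
arm_command --rows '[[[-0.02,0,0],0],[[-0.02,0,0],0],[[-0.02,0,0],0],[[0,0,0],0],[[0,0,0],0]]'

```text
t: 8.75
eef_pos: [497.2, 24.5, 139.8]
tcp_rot: [3.142, -0.0, -2.568]
ft_force: [1.0, 0.7, -0.5]
opening: 0.144
grip_force: 30.0
```

Run:
```python
from h import *
here()
```

```text
t 8.75 pos [497.2  24.5 139.8] rot [ 3.142 -0.    -2.568] F [ 0.95  0.69 -0.55] M [ 0.16  -0.106 -0.016] open 0.144 grip 30.0
```

Request:
arm_command --rows '[[[-0.03,0,0],0],[[-0.03,0,0],0],[[-0.03,0,0],0],[[0,0,0],0],[[0,0,0],0]]'

```text
t: 9.25
eef_pos: [516.1, 36.8, 139.7]
tcp_rot: [3.142, -0.0, -2.568]
ft_force: [-0.3, 0.3, -0.3]
opening: 0.144
grip_force: 30.0
```

Run:
```python
from h import *
here()
im,d=avg("scene",3);cv2.imwrite("pics/ins2.png",cv2.resize(im[180:240,280:360,::-1],(800,600),interpolation=cv2.INTER_CUBIC))
```

```text
t 9.25 pos [516.1  36.8 139.7] rot [ 3.142 -0.    -2.568] F [-0.29  0.3  -0.31] M [ 0.121 -0.118 -0.041] open 0.144 grip 30.0
```

View pics/ins2.png

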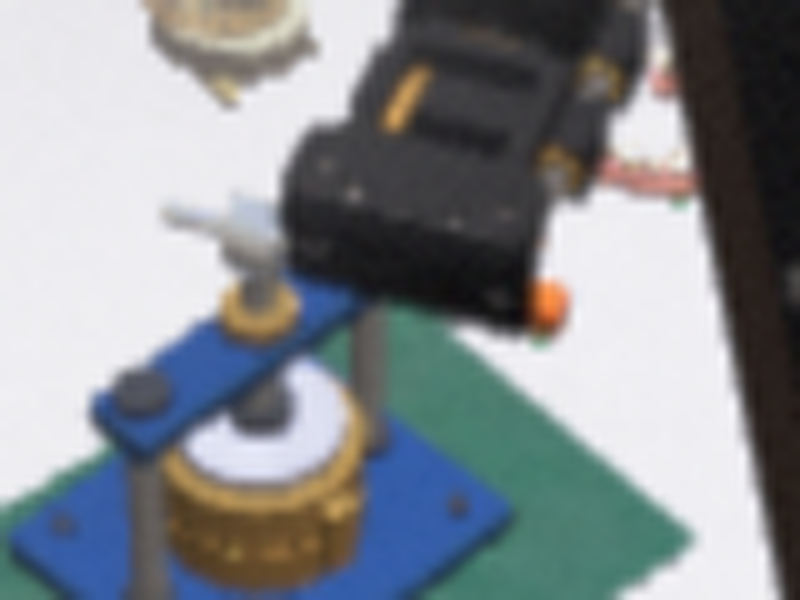

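```bash
cat >> h.py <<'E'
EYE=np.array([578,76.2])
def tq():
    s=here();p=s["eef_pos"][:2]-EYE;F=s["ft_force"];a=s["tcp_rot"][2]+np.pi;a=np.angle(np.exp(1j*a));r=np.hypot(*p)
    print("r",round(r,1),"tool yaw",round(a,3),"polar",round(np.arctan2(-p[1],-p[0]),3),"T",round(s["moment"][2]+(p[0]*F[1]-p[1]*F[0])/1000,3),"TF only",round((p[0]*F[1]-p[1]*F[0])/1000,3),"Fxyz",F.round(1),"q6",round(s["joints"][5],2))
E
python3 -c "
from h import *
tq()"
```

```text
t 9.4 pos [515.9  36.6 139.8] rot [ 3.142 -0.    -2.569] F [-0.19  0.15 -1.43] M [ 0.15  -0.05  -0.006] open 0.144 grip 30.0
r 73.6 tool yaw 0.573 polar 0.568 T -0.023 TF only -0.017 Fxyz [-0.2  0.2 -1.4] q6 -2.2
```

Request:
arm_command --rows '[[[-0.001,0.0206,0],0.0223],[[-0.001,0.0206,0],0.0223],[[-0.001,0.0206,0],0.0223],[[0,0,0],0],[[0,0,0],0]]'

```text
t: 9.9
eef_pos: [509.2, 50.4, 139.9]
tcp_rot: [-3.142, -0.0, -2.776]
ft_force: [-0.8, 1.8, -0.6]
opening: 0.15
grip_force: 30.0
```

```bash
python3 -c "
from h import *
tq()"
```

```text
t 9.9 pos [509.2  50.4 139.9] rot [-3.142 -0.    -2.776] F [-0.79  1.76 -0.58] M [0.36  0.016 0.138] open 0.15 grip 30.0
r 73.4 tool yaw 0.365 polar 0.359 T -0.003 TF only -0.141 Fxyz [-0.8  1.8 -0.6] q6 -1.97
```

Request:
arm_command --rows '[[[-0.001,0.0246,0],0.0223],[[-0.001,0.0206,0],0.0223],[[-0.001,0.0206,0],0.0223],[[0,0,0],0],[[0,0,0],0]]'

```text
t: 10.4
eef_pos: [505.2, 65.9, 139.8]
tcp_rot: [-3.141, -0.0, -2.986]
ft_force: [-1.5, -2.1, 0.0]
opening: 0.146
grip_force: 30.0
```

```bash
python3 -c "
from h import *
tq()"
```

```text
t 10.4 pos [505.2  65.9 139.8] rot [-3.141 -0.    -2.986] F [-1.55 -2.14  0.02] M [-0.31  0.12  0.08] open 0.146 grip 30.0
r 73.5 tool yaw 0.156 polar 0.14 T 0.22 TF only 0.14 Fxyz [-1.5 -2.1  0. ] q6 -1.73
```

Request:
arm_command --rows '[[[-0.001,0.0206,0],0.0223],[[-0.001,0.0206,0],0.0223],[[-0.001,0.0206,0],0.0223],[[0,0,0],0],[[0,0,0],0]]'

```text
t: 10.9
eef_pos: [504.5, 81.5, 139.8]
tcp_rot: [-3.141, -0.001, 3.087]
ft_force: [-2.3, -2.6, 0.9]
opening: 0.143
grip_force: 30.0
```

```bash
python3 -c "
from h import *
tq()"
```

```text
t 10.9 pos [504.5  81.5 139.8] rot [-3.141e+00 -1.000e-03  3.087e+00] F [-2.28 -2.62  0.89] M [-0.334  0.382  0.072] open 0.143 grip 30.0
r 73.7 tool yaw -0.054 polar -0.071 T 0.277 TF only 0.205 Fxyz [-2.3 -2.6  0.9] q6 -1.49
```

Request:
arm_command --rows '[[[-0.001,0.0206,0],0.0223],[[-0.001,0.0206,0],0.0223],[[-0.001,0.0206,0],0.0223],[[0,0,0],0],[[0,0,0],0]]'

```text
t: 11.4
eef_pos: [507.1, 96.8, 139.7]
tcp_rot: [-3.141, -0.001, 2.877]
ft_force: [-5.3, -2.1, 0.9]
opening: 0.144
grip_force: 30.0
```

```bash
python3 -c "
from h import *
tq()"
```

```text
t 11.4 pos [507.1  96.8 139.7] rot [-3.141e+00 -1.000e-03  2.877e+00] F [-5.25 -2.08  0.95] M [-0.2    0.673 -0.021] open 0.144 grip 30.0
r 73.9 tool yaw -0.264 polar -0.282 T 0.235 TF only 0.255 Fxyz [-5.3 -2.1  0.9] q6 -1.25
```

Request:
arm_command --rows '[[[0,0.0147,0],0.0159],[[0,0.0147,0],0.0159],[[0,0.0147,0],0.0159],[[0,0,0],0],[[0,0,0],0]]'

```text
t: 11.9
eef_pos: [510.7, 107.2, 139.8]
tcp_rot: [-3.141, -0.0, 2.727]
ft_force: [-3.6, -1.5, 0.1]
opening: 0.145
grip_force: 30.0
```

```bash
python3 -c "
from h import *
tq()"
```

```text
t 11.9 pos [510.7 107.2 139.8] rot [-3.141 -0.     2.727] F [-3.59 -1.49  0.12] M [-0.138  0.588  0.036] open 0.145 grip 30.0
r 74.1 tool yaw -0.415 polar -0.432 T 0.248 TF only 0.212 Fxyz [-3.6 -1.5  0.1] q6 -1.08
```

Still only drag (about 0.25 N m). I continue in 0.1 rad steps.

Request:
arm_command --rows '[[[0,0.0147,0],0.0159],[[0,0.0147,0],0.0159],[[0,0,0],0],[[0,0,0],0],[[0,0,0],0]]'

```text
t: 12.4
eef_pos: [513.9, 113.9, 139.8]
tcp_rot: [-3.141, -0.0, 2.626]
ft_force: [-3.0, -1.8, -0.8]
opening: 0.14
grip_force: 30.0
```

```bash
python3 -c "
from h import *
tq()"
```

```text
t 12.4 pos [513.9 113.9 139.8] rot [-3.141 -0.     2.626] F [-3.04 -1.82 -0.79] M [-0.335  0.52   0.089] open 0.14 grip 30.0
r 74.3 tool yaw -0.516 polar -0.532 T 0.32 TF only 0.231 Fxyz [-3.  -1.8 -0.8] q6 -0.96
```

Request:
arm_command --rows '[[[0,0.0088,0],0.0095],[[0,0.0088,0],0.0095],[[0,0,0],0],[[0,0,0],0],[[0,0,0],0]]'

```text
t: 12.9
eef_pos: [516.2, 117.7, 139.8]
tcp_rot: [-3.141, 0.0, 2.565]
ft_force: [-3.5, -3.4, -0.6]
opening: 0.143
grip_force: 30.0
```

```bash
python3 -c "
from h import *
tq()"
```

```text
t 12.9 pos [516.2 117.7 139.8] rot [-3.141  0.     2.565] F [-3.48 -3.41 -0.56] M [-0.572  0.547  0.146] open 0.143 grip 30.0
r 74.5 tool yaw -0.576 polar -0.592 T 0.501 TF only 0.355 Fxyz [-3.5 -3.4 -0.6] q6 -0.89
```

Request:
arm_command --rows '[[[0,0.0066,0],0.0072],[[0,0.0066,0],0.0072],[[0,0,0],0],[[0,0,0],0],[[0,0,0],0]]'

```text
t: 13.4
eef_pos: [518.0, 120.5, 139.8]
tcp_rot: [-3.141, 0.0, 2.52]
ft_force: [-4.0, -2.6, -0.6]
opening: 0.143
grip_force: 30.0
```

```bash
python3 -c "
from h import *
tq(); viewer.read_camera('top'); tq()"
```

```text
t 13.4 pos [518.  120.5 139.8] rot [-3.141  0.     2.52 ] F [-4.   -2.61 -0.56] M [-0.588  0.56   0.109] open 0.143 grip 30.0
r 74.6 tool yaw -0.622 polar -0.636 T 0.443 TF only 0.334 Fxyz [-4.  -2.6 -0.6] q6 -0.84
t 13.45 pos [518.1 120.5 139.8] rot [-3.141  0.     2.52 ] F [-4.45 -3.69 -0.69] M [-0.593  0.626  0.151] open 0.145 grip 30.0
r 74.5 tool yaw -0.621 polar -0.636 T 0.569 TF only 0.418 Fxyz [-4.5 -3.7 -0.7] q6 -0.84
```

```bash
cat >> h.py <<'E'
def tavg(n=14):
    L=[]
    for _ in range(n):
        viewer.read_camera("top");s=state();p=s["eef_pos"][:2]-EYE;F=s["ft_force"];L.append(s["moment"][2]+(p[0]*F[1]-p[1]*F[0])/1000)
    print("T",np.mean(L).round(3),"+-",(np.std(L)/np.sqrt(n)).round(3),np.round(L,2))
E
python3 -c "
from h import *
tavg(14)"
```

```text
T 0.532 +- 0.011 [0.51 0.6  0.53 0.56 0.57 0.6  0.46 0.57 0.52 0.48 0.57 0.52 0.49 0.48]
```

Request:
arm_command --rows '[[[0,0.0051,0],0.0056],[[0,0.0051,0],0.0056],[[0,0,0],0],[[0,0,0],0],[[0,0,0],0]]'

```text
t: 14.65
eef_pos: [519.5, 122.5, 139.8]
tcp_rot: [-3.141, 0.0, 2.485]
ft_force: [-3.8, -3.4, -0.0]
opening: 0.143
grip_force: 30.0
```

```bash
python3 -c "
from h import *
tq();tavg(14)"
```

```text
t 14.65 pos [519.5 122.5 139.8] rot [-3.141  0.     2.485] F [-3.77 -3.44 -0.02] M [-0.654  0.562  0.165] open 0.143 grip 30.0
r 74.6 tool yaw -0.657 polar -0.67 T 0.542 TF only 0.376 Fxyz [-3.8 -3.4 -0. ] q6 -0.81
T 0.588 +- 0.012 [0.69 0.6  0.58 0.52 0.61 0.61 0.59 0.57 0.59 0.54 0.66 0.56 0.54 0.58]
```

Request:
arm_command --rows '[[[0,0.0044,0],0.0048],[[0,0.0044,0],0.0048],[[0,0,0],0],[[0,0,0],0],[[0,0,0],0]]'

```text
t: 15.85
eef_pos: [520.8, 124.2, 139.8]
tcp_rot: [-3.141, 0.0, 2.455]
ft_force: [-4.5, -3.8, 0.2]
opening: 0.144
grip_force: 30.0
```

```bash
python3 -c "
from h import *
tq();tavg(14)"
```

```text
t 15.85 pos [520.8 124.2 139.8] rot [-3.141  0.     2.455] F [-4.5  -3.84  0.23] M [-0.582  0.585  0.262] open 0.144 grip 30.0
r 74.7 tool yaw -0.687 polar -0.698 T 0.698 TF only 0.436 Fxyz [-4.5 -3.8  0.2] q6 -0.77
T 0.643 +- 0.009 [0.67 0.62 0.65 0.57 0.7  0.62 0.64 0.67 0.62 0.66 0.62 0.66 0.69 0.61]
```

Tight at about 0.64 N m, so I stop here. Next I swing the bar back inside its free play to unload it.

Request:
arm_command --rows '[[[-0.001,-0.0206,0],-0.0223],[[-0.001,-0.0206,0],-0.0223],[[-0.001,-0.0206,0],-0.0223],[[0,0,0],0],[[0,0,0],0]]'

```text
t: 17.05
eef_pos: [513.1, 111.6, 140.0]
tcp_rot: [3.141, 0.001, 2.662]
ft_force: [-1.6, -0.9, -2.9]
opening: 0.145
grip_force: 30.0
```

```bash
python3 -c "
from h import *
tq();tavg(4)"
```

```text
t 17.05 pos [513.1 111.6 140. ] rot [3.141e+00 1.000e-03 2.662e+00] F [-1.62 -0.92 -2.91] M [-0.037  0.104 -0.091] open 0.145 grip 30.0
r 73.9 tool yaw -0.48 polar -0.499 T 0.026 TF only 0.117 Fxyz [-1.6 -0.9 -2.9] q6 -1.0
T 0.026 +- 0.016 [0.01 0.01 0.08 0.01]
```

Request:
arm_command --rows '[[[-0.001,-0.0236,0.001],-0.0223],[[0,0,0],0],[[0.02,0,0],0],[[0,0,0],0],[[0,0,0],0]]'

```text
t: 17.75
eef_pos: [505.6, 108.4, 139.7]
tcp_rot: [3.142, 0.0, 2.734]
ft_force: [0.4, 0.4, -1.2]
opening: 0.141
grip_force: 30.0
```

```bash
python3 -c "
from h import *
tq();tavg(4);here()"
```

```text
t 17.75 pos [505.6 108.4 139.7] rot [3.142 0.    2.734] F [ 0.4   0.43 -1.25] M [ 0.065 -0.143  0.01 ] open 0.141 grip 30.0
r 79.2 tool yaw -0.408 polar -0.418 T -0.034 TF only -0.044 Fxyz [ 0.4  0.4 -1.2] q6 -1.08
T 0.01 +- 0.012 [ 0.01 -0.02  0.01  0.05]
t 17.95 pos [505.7 108.2 139.6] rot [3.142 0.    2.734] F [-0.44 -0.49 -1.56] M [ 0.093 -0.143 -0.002] open 0.143 grip 30.0
```

Free of contact. I draw the bar out.

Request:
arm_command --rows '[[[0.04,0,0],0],[[0.04,0,0],0],[[0.04,0,0],0],[[0,0,0],0],[[0,0,0],0]]'

```text
t: 18.45
eef_pos: [478.0, 120.2, 139.8]
tcp_rot: [3.141, 0.0, 2.735]
ft_force: [0.1, 0.3, -0.2]
opening: 0.144
grip_force: 30.0
```

Request:
arm_command --rows '[[[0.05,0,0],0],[[0.05,0,0],0],[[0.05,0,0],0],[[0.02,0,0],0],[[0,0,0],0]]'

```text
t: 18.95
eef_pos: [438.3, 137.2, 139.8]
tcp_rot: [-3.142, 0.0, 2.735]
ft_force: [0.6, -0.2, -0.7]
opening: 0.146
grip_force: 30.0
```

Run:
```python
from h import *
s=here();tq()
im,d=viewer.read_camera("scene");cv2.imwrite("pics/out.png",cv2.resize(im[175:265,245:365,::-1],(800,600),interpolation=cv2.INTER_CUBIC))
plan(s["eef_pos"],s["tcp_rot"][2],[(420,210,130,2.94),(440,258,60,3.0),(440,258,12,3.0)],step=46,tstep=.14)
```

```text
t 18.95 pos [438.3 137.2 139.8] rot [-3.142  0.     2.735] F [ 0.64 -0.19 -0.67] M [ 0.032 -0.132 -0.011] open 0.146 grip 30.0
t 18.95 pos [438.3 137.2 139.8] rot [-3.142  0.     2.735] F [ 0.64 -0.19 -0.67] M [ 0.032 -0.132 -0.011] open 0.146 grip 30.0
r 152.5 tool yaw -0.407 polar -0.412 T -0.023 TF only -0.012 Fxyz [ 0.6 -0.2 -0.7] q6 -1.0
[[[0.0912, 0.1192, 0.0195], np.float64(-0.0326)], [[0.0785, 0.1279, 0.0195], np.float64(-0.0327)], [[-0.02, 0.1021, 0.14], np.float64(-0.0095)], [[-0.023, 0.1014, 0.14], np.float64(-0.0096)], [[-0.0, 0.0, 0.096], np.float64(0.0)]]
[[[-0.0, 0.0, 0.096], np.float64(0.0)]]
end [439.99 258.    12.01] 3.0001 6
```

View pics/out.png

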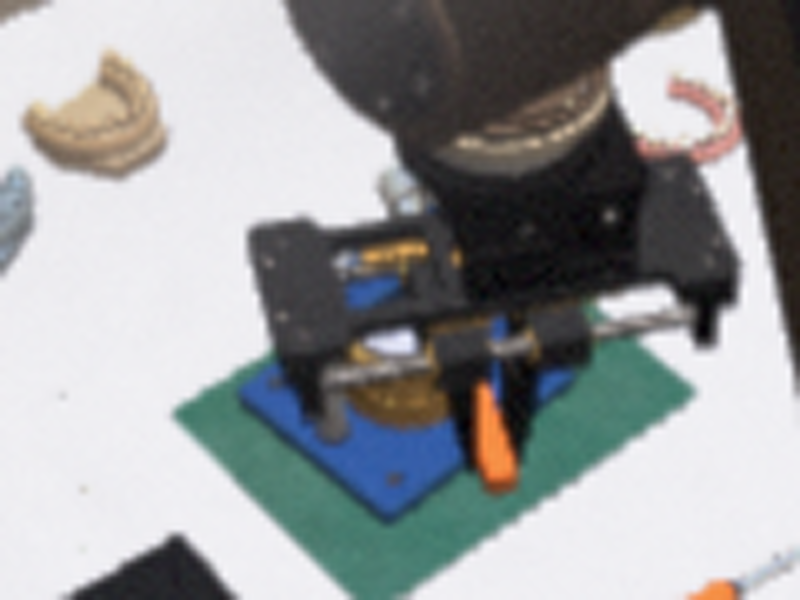

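The bar is held (orange handle at px 490,440) and clear of the press, with the eye still standing (px 400,190). I go to the pad.

Request:
arm_command --rows '[[[0.091,0.119,0.02],-0.033],[[0.079,0.128,0.02],-0.033],[[-0.02,0.102,0.14],-0.01],[[-0.023,0.101,0.14],-0.01],[[0,0,0],0]]'

```text
t: 19.5
eef_pos: [440.3, 259.0, 55.7]
tcp_rot: [-3.139, -0.004, 3.007]
ft_force: [-0.5, -0.6, -0.3]
opening: 0.146
grip_force: 30.0
```

Request:
arm_command --rows '[[[0,0,0.06],0],[[0,0,0.06],0],[[0,0,0.05],0],[[0,0,0.02],0],[[0,0,0],0]]'

```text
t: 20.0
eef_pos: [440.6, 257.2, 12.0]
tcp_rot: [-3.141, -0.0, 3.004]
ft_force: [0.8, 0.8, -0.5]
opening: 0.144
grip_force: 30.0
```

```bash
python3 -c "
from h import *
here()"
```

```text
t 20.0 pos [440.6 257.2  12. ] rot [-3.141 -0.     3.004] F [ 0.78  0.84 -0.47] M [ 0.089 -0.119 -0.009] open 0.144 grip 30.0
```

Request:
arm_command --rows '[[[0,0,0.008],0],[[0,0,0.008],0],[[0,0,0.006],0],[[0,0,0],0],[[0,0,0],0]]'

```text
t: 20.5
eef_pos: [440.5, 257.5, 6.7]
tcp_rot: [-3.142, 0.0, 3.004]
ft_force: [1.1, 0.1, -0.8]
opening: 0.144
grip_force: 30.0
```

```bash
python3 -c "
from h import *
here()"
```

```text
t 20.5 pos [440.5 257.5   6.7] rot [-3.142  0.     3.004] F [ 1.11  0.14 -0.8 ] M [ 0.051 -0.11  -0.001] open 0.144 grip 30.0
```

Less than 1 mm is left. I lower that, open gently and retreat.

Request:
arm_command --rows '[[[0,0,0.002],0],[[0,0,0.001],0],[[0,0,0],0],[[0,0,0],0],[[0,0,0],0]]'

```text
t: 21.0
eef_pos: [440.5, 257.5, 5.9]
tcp_rot: [-3.142, 0.0, 3.004]
ft_force: [-0.1, -0.8, 1.5]
opening: 0.143
grip_force: 30.0
```

Request:
arm_command --rows '[[[0,0,0],0],[[0,0,0],0],[[0,0,0],0],[[0,0,0],0],[[0,0,0],0]]' --claw 0.5

```text
t: 21.5
eef_pos: [440.5, 257.5, 5.8]
tcp_rot: [-3.142, 0.0, 3.004]
ft_force: [0.2, 0.9, -0.1]
opening: 0.478
grip_force: 0.0
```

Request:
arm_command --rows '[[[0,0,-0.05],0],[[0,0,-0.15],0],[[0,0,-0.19],0],[[0,0,-0.19],0],[[0,0,-0.1],0]]'

```text
t: 22.0
eef_pos: [441.0, 257.8, 180.4]
tcp_rot: [3.139, 0.004, 3.004]
ft_force: [0.6, -0.6, -0.6]
opening: 0.497
grip_force: 0.0
```

Request:
arm_command --rows '[[[0,-0.1,0],0],[[0,-0.18,0],0],[[0,-0.18,0],0],[[0,-0.18,0],0],[[0,-0.18,0],0]]'

```text
t: 22.5
eef_pos: [411.8, 53.0, 176.8]
tcp_rot: [3.142, 0.001, 3.005]
ft_force: [0.9, -0.6, 0.2]
opening: 0.498
grip_force: 0.0
```

Request:
arm_command --rows '[[[0,-0.18,0],0],[[0,-0.18,0],0],[[0,-0.1,0],0],[[0,0,0],0],[[0,0,0],0]]'

```text
t: 23.0
eef_pos: [396.6, -59.6, 176.4]
tcp_rot: [-3.142, 0.001, 3.003]
ft_force: [-0.6, -0.9, -0.4]
opening: 0.5
grip_force: 0.0
```

Run:
```python
from h import *
here()
im,d=avg("top",3);i2,_=viewer.read_camera("scene")
cv2.imwrite("pics/fin.png",np.hstack([cv2.resize(im[140:310,170:340,::-1],(400,400)),cv2.resize(i2[150:320,230:400,::-1],(400,400))]))
for n in["bar_handle","bar_tip","denture","dish","polisher","wax_block"]:
  for c in("top","scene"): print(n,c,[np.round(r["position"]).tolist() for r in models.mark_of(c,n)][:2])
```

```text
t 23.0 pos [396.6 -59.6 176.4] rot [-3.142e+00  1.000e-03  3.003e+00] F [-0.58 -0.88 -0.37] M [ 0.105 -0.148 -0.038] open 0.5 grip 0.0
bar_handle top [[440.0, 259.0, 9.0], [388.0, 56.0, 8.0]]
bar_handle scene [[390.0, 60.0, 5.0], [444.0, 260.0, 6.0]]
bar_tip top [[548.0, 247.0, 10.0]]
bar_tip scene [[383.0, -50.0, 11.0], [543.0, 245.0, 12.0]]
denture top [[642.0, -160.0, 7.0]]
denture scene [[638.0, -162.0, 5.0]]
dish top [[724.0, -275.0, 10.0]]
dish scene [[726.0, -274.0, 6.0], [578.0, 78.0, 144.0]]
polisher top [[646.0, -314.0, 13.0]]
polisher scene []
wax_block top [[714.0, -117.0, 9.0]]
wax_block scene [[712.0, -114.0, 4.0]]
```

View pics/fin.png

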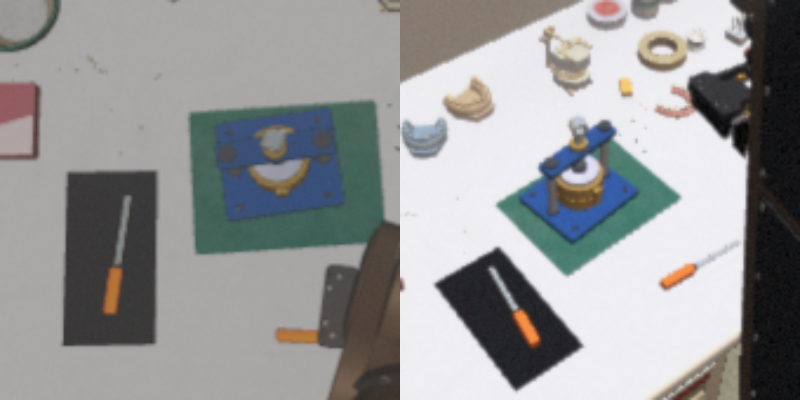

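The bar lies flat on the pad (top crop px 113,290; handle at 440,259), the eye has turned, the bystanders are where they were, and the robot touches nothing.

```bash
python3 -c "
from h import *
print(env.job_done())"
```

```text
the job is handed in; nothing more can be done
None
```

I turned the screw eye clockwise with the bar to about 0.64 N m, drew the bar out, and laid it flat back on the pad; the bystanders had not moved, and the job is handed in with no verdict returned.

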